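# Assemble a stitching clamp on the leather bench

### The arm

A 7-joint arm with a two-finger parallel gripper is mounted at the origin on the work surface. World frame = base frame: x ahead of the robot, y to its left, z up, the work surface at z = 0. Lengths are in m, angles in rad, forces in N, time in s.
With the tool pointing down it reaches from about 0.425 to 0.925 m from the base axis. Payload 6.8 kg.
Tool frame: the origin (TCP) lies on the front face of the gripper's body, between the roots of the fingers; the fingertips stand 73 mm ahead of it and the grasp point (between the pads) lies 54 mm ahead of it (env.nose_length is the distance from the TCP to the fingertips, in m); z points along the fingers, y is the direction in which the jaws open and shut (so a half turn about z gives the same grasp; the last joint's range is limited). The gripper opens to 85 mm and grips with 20 to 120 N. Pads are 22 mm wide; open, the fingers measure 114 mm over their backs; the gripper's body (76 mm by 85 mm) begins 54 mm behind the grasp point. The pads swing forward as they close: fully open they stand 13 mm farther back than shut.
Start: joints at [1.122, 0.477, 0.022, 1.555, -0.011, 1.109, -0.083], TCP at [0.226, -0.636, 0.304] pointing down, gripper open.
Joint ranges: [-2.96, 2.96], [-0.34, 2.1], [-1.41, 1.46], [0.24, 2.44], [-1.37, 4.51], [0.17, 1.92], [-2.96, 2.96]. Speed limits (rad/s): [2.39, 2.39, 3.14, 3.14, 3.14, 3.14, 3.14].

### API

Orientations are given as a unit quaternion [w, x, y, z].
In Python, from cell import env, kin, camera, calibration, job gives the robot as it stands. The module is installed in compiled form; this text tells all that it offers. Calls block until the motion is done:
- env.reach(position, orientation): joint-space move of the TCP to a pose.
- env.movel(position, velocity=0.15, rot=None, stop_force=None): straight line of the TCP; rot=None keeps the orientation; velocity is the mean speed in m/s. With stop_force (N) it stops when the force on the tool has changed by that much, and returns True; else False.
- env.goto_joints(angles): joint-space move.
- env.grip(opening, f_grip=None): finger opening in m; f_grip is the grip in N (None keeps the last); returns when the fingers have stopped.
- env.dwell(seconds).
- kin.inverse_kinematics(position, orientation): joint angles nearest the present ones, or None.
- env.get_state(): the state.
- camera(name): name is "scene" or "side" or "wrist"; returns (picture, depth): 420x560x3 uint8, blue, green, red; 420x560 float32, m along the optical axis (not along the pixel's ray), 0 where there is no reading.
- calibration(name): a dict with "fx", "fy", "cx", "cy" (pixels), "k1" (the pictures are not rectified: a ray, as slopes to the right and down, at radius r is drawn at 1 + k1 r^2 times it, then the intrinsics apply), "rvec" (rotation vector, rad) and "tvec" (3), from world to camera coordinates, as OpenCV has them. Camera axes: x right, y down, z forward; pixel columns grow to the right and rows downward; lengths in m; the calibration is good to about 2 mm. A picture is of the moment at which its call begins: read the wrist's pose just before it. calibration takes no time and is no camera call; for the wrist camera it gives the pose at the moment of the call.
A pose or a line that the arm cannot do raises env.PlanningError and nothing moves.
- job.job_done(): hands the job in, once; it reports no verdict.
The state is a dict: "time": time; "qpos": joint angles; "joint_velocities": joint speeds; "joint_torque": joint torques, N m; "tcp_pos": TCP position; "orientation": TCP orientation; "force": force on the tool from outside, world axes, zero at the start; "torque": the same for the moment, N m; "opening": finger opening in m.
Only numpy, scipy, OpenCV 4.12 (cv2) and the standard library are available. Lean on these libraries where they do the work, as an engineer would, in place of code of your own. Each camera call takes 0.05 s, during which the arm holds its last target.

### The job

Put the wooden stitching clamp together on the assembly board: line the spacer block's hole up with the hole in the jaw already lying there and set it square on that jaw, then take the other jaw out of the dowel rack and lay it flat on top, square over the lower jaw with all three holes in line and the end farther from its hole over the lip. Then take the knobbed bolt from the tool block and push it down through all three parts until the knob sits on the upper jaw. Leave the mallet, the jar and the moulding former in the rack where they are.

Things in the scene. Friction and masses are not known exactly. Their poses are not given: they have to be found in the camera images.
- lower_jaw_hole (a point): Lower jaw: pale wood board 180 x 50 x 16 mm lying loose and flat on the assembly board. Point: centre of its 17 mm through hole, half-way up its thickness. x along the jaw to its tip, z up. The hole is 40 mm from the square foot end, 140 mm from the tip (rounded corners). A full-width lip, 106 to 128 mm from the hole, stands 24 mm above the jaw, as high as the spacer.
- lower_jaw_tip (a point): Middle of the lower jaw's tip end, half-way up its thickness; axes as lower_jaw_hole.
- spacer_center (a point): Spacer: darker loose wood block 60 x 50 x 24 mm (x, y, z) lying flat, out of line, on the lower jaw near its hole. Point: its centre, half-way up, on the axis of its 17 mm vertical through hole. When home, its 60 mm runs along the jaw (either way round).
- upper_jaw_center (a point): Upper jaw: plain pale wood board 180 x 50 x 16 mm, no lip, both faces alike, 0.12 kg, standing on a long edge in one of the rack's slots. Point: its centre. x along it to its tip end, y through its thickness, z across its width (up while it stands). Set on its edge on the mat it stands alone; pushed sideways at the top (over about 18 degrees) it topples and lies flat.
- upper_jaw_hole (a point): Centre of the upper jaw's 17 mm through hole, half-way through its thickness, 50 mm from upper_jaw_center towards -x (40 mm from the foot end); axes as upper_jaw_center.
- upper_jaw_tip (a point): Middle of the upper jaw's tip end (rounded corners), 90 mm from upper_jaw_center towards +x; axes as upper_jaw_center.
- bolt_knob (a point): Bolt: steel shank 14 mm thick, 80 mm long, its last 12 mm tapered to a 5 mm nose, under a round wooden knob 34 mm in diameter, 48 mm high; 0.13 kg. Point: centre of the knob, 24 mm above its underside, on the axis; z up from nose to knob. It stands loose in a hole of the tool block, the knob's underside on the block's top.
- board: Assembly board: fixed dark wood 210 x 90 x 30 mm; origin at the centre of its underside, on the mat; x along it, z up. A 30 mm hole goes through it on its centre line, 50 mm from its centre towards -x, for the end of the bolt (24 mm comes out below the lower jaw).
- rack: Dowel rack: fixed plywood base 150 x 125 x 10 mm; origin at the centre of its underside, on the mat; x along its slots, y across. Slots at y = -36 and +36 mm, each between two pairs of 10 mm dowels, 110 mm apart along x, standing 36 mm above the base, 19 mm between the dowels of a pair. Upper jaw in one slot, former in the other, both standing on the base.
- block: Tool block: fixed dark wood block 60 x 130 x 86 mm (x, y, z); origin at the centre of its underside, on the mat. The bolt's hole is at y = -40 mm; short fixed steel punches stand 26 to 36 mm above its top between y = +28 and +53 mm.
- mat: Green cutting mat 580 x 980 mm, 3 mm thick, fixed; all stands on it. Its top is 3 mm above the work surface. Bare mat lies between the rack and the assembly board, at least 150 mm wide.
- former_center (a point): Moulding former: a wood slab 116 x 14 x 62 mm with rounded end, no hole, standing in the rack's other slot; its centre. Bystander.
- mallet_head (a point): Wooden mallet lying beyond the board; centre of its head (80 mm in diameter, 110 mm long). Bystander.
- jar_center (a point): Jar of snaps with brass lid, 72 mm in diameter, 95 mm high; its centre. Bystander.
Things that resemble listed ones, but are neither listed nor needed, are in the scene too. Leave any yellow look-alike of the part that bears lower_jaw_hole alone.

How it is judged:
At the end, for the whole second after the job is handed in: Bolt upright (0.1 rad) through upper jaw, spacer and lower jaw on the assembly board, hole centres within 6 mm of its axis, knob on the upper jaw and parts on one another (3.5 mm); jaw tips within 15 mm of each other from above, spacer within 0.2 rad of the lower jaw; all at rest (z of upper_jaw_hole in the frame of bolt_knob between -0.0355 and -0.0285 m and z of spacer_center in the frame of bolt_knob between -0.0555 and -0.0485 m and z of lower_jaw_hole in the frame of bolt_knob between -0.0755 and -0.0685 m and horizontal distance between each of upper_jaw_hole, spacer_center, lower_jaw_hole and bolt_knob below 0.006 m and angle between bolt_knob's own z axis and vertical below 0.1 rad and z of lower_jaw_hole in the frame of board between 0.034 and 0.042 m and horizontal distance between upper_jaw_tip and lower_jaw_tip below 0.015 m and angle between the x axis of spacer_center and the x axis of lower_jaw_hole, either way round below 0.2 rad and linear speed of each of bolt, upper_jaw below 0.01 m/s); the robot touches nothing.
It fails at once if the mallet is disturbed (moved over 30 mm) (distance of mallet_head from where it was at the start of the episode above 0.03 m).
It fails at once if the jar is disturbed (moved over 30 mm) (distance of jar_center from where it was at the start of the episode above 0.03 m).
It fails at once if the moulding former is disturbed (moved over 30 mm) (distance of former_center from where it was at the start of the episode above 0.03 m).
It also fails if it takes over 69 s, if anything falls off the work surface, if the arm or the gripper's body presses on something with over 40 N, if the wrist force passes 120 N, or if a joint passes its speed limit or range.

## Working session

There is one attempt and no reset: what is moved stays moved. The work goes in short steps, each a Python script; the robot and the scene stay as the last script left them, time stands still between calls to the robot, and variables do not carry over. Pictures are saved under pics/ and viewed, and the job is handed in when it is done.

```bash
ls; mkdir -p pics; python3 - <<'E'
from cell import env, kin, camera, calibration, job
import cv2,numpy as np
for n in ["scene","side","wrist"]:
    p,d=camera(n); cv2.imwrite(f"pics/{n}0.png",p); np.save(f"{n}0.npy",d)
    print(n,calibration(n))
s=env.get_state();print(s)
E
```

```text
pics
scene {'fx': 489.5102287555584, 'fy': 489.5102287555584, 'cx': 275.1183774519338, 'cy': 207.5667786269137, 'k1': -0.012304551750220553, 'rvec': array([ 2.04834643,  1.29435403, -0.53300787]), 'tvec': array([-0.23578581, -0.25328944,  1.84421324])}
side {'fx': 414.9087134982011, 'fy': 414.9087134982011, 'cx': 279.39734080456395, 'cy': 216.85325572710022, 'k1': -0.09790561879914675, 'rvec': array([ 0.24591387, -2.85071958,  1.1495041 ]), 'tvec': array([0.49534792, 0.10593653, 1.27076448])}
wrist {'fx': 359.19408940836155, 'fy': 359.19408940836155, 'cx': 275.0387900843498, 'cy': 207.9802779620421, 'k1': -0.0667709695924741, 'rvec': array([-2.34321901,  1.65353104,  0.26959621]), 'tvec': array([-0.67387748, -0.04261429,  0.38019825])}
{'time': 0.15, 'qpos': array([ 1.12192852,  0.4776382 ,  0.02233832,  1.55618031, -0.01147839,
        1.1092963 , -0.08310109]), 'joint_velocities': array([ 0.00167242, -0.00292139,  0.00099018, -0.00152145,  0.00025075,
        0.00026532, -0.00128545]), 'joint_torque': array([ 2.42050766e-03, -5.96924543e+01,  1.60957452e+00, -2.81488574e+01,
        1.25340789e-02,  6.57994853e-03, -4.52618295e-06]), 'tcp_pos': array([ 0.22548275, -0.63586869,  0.30314867]), 'orientation': array([-6.75038143e-04,  9.85516605e-01,  1.69577518e-01, -1.73578694e-04]), 'force': array([ 0.76765196, -0.16842751, -0.11331099]), 'torque': array([-0.01143329, -0.00667735, -0.00374197]), 'opening': 0.08533734273748604}
```

View pics/scene0.png

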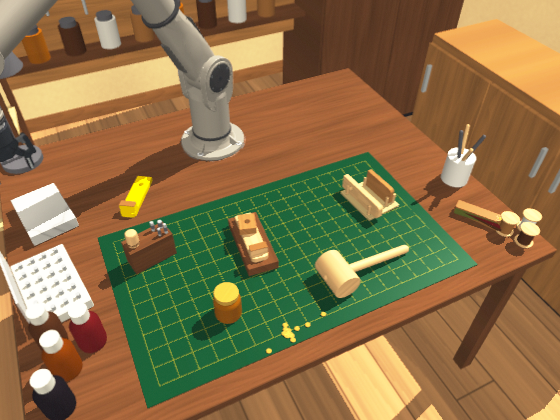

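View pics/side0.png

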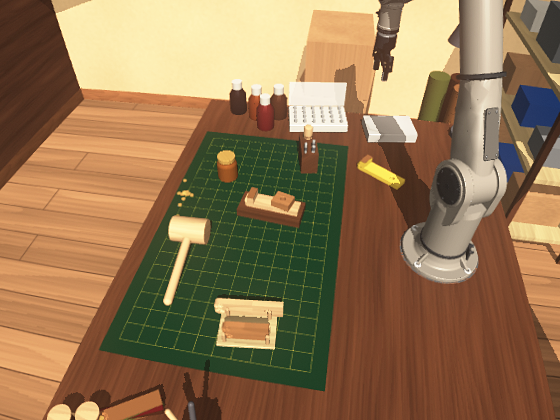

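View pics/wrist0.png

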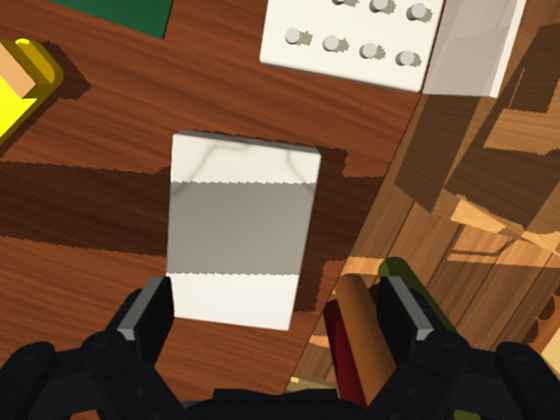

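The scene view shows the board with the lower jaw, its lip and the loose spacer at (253,243), the rack at (368,197) and the tool block with the bolt at (148,245). The mallet is at (338,272) and the jar at (228,303). The yellow look-alike at (135,197) is off the mat and stays untouched.

```bash
cat > h.py <<'E'
from cell import env, kin, camera, calibration, job
import cv2,numpy as np
from scipy.spatial.transform import Rotation as Ro
def K(c): return np.array([[c['fx'],0,c['cx']],[0,c['fy'],c['cy']],[0,0,1.]])
def rays(c,uv):
    uv=np.asarray(uv,float).reshape(-1,1,2)
    n=cv2.undistortPoints(uv,K(c),np.array([c['k1'],0,0,0.])).reshape(-1,2)
    R=cv2.Rodrigues(c['rvec'])[0]; C=-R.T@c['tvec']
    return C,np.c_[n,np.ones(len(n))]@R
def onz(c,uv,z):
    C,D=rays(c,uv); return C+D*((z-C[2])/D[:,2])[:,None]
def cloud(c,d):
    v,u=np.mgrid[0:420,0:560]
    C,D=rays(c,np.c_[u.ravel(),v.ravel()])
    return (C+D*d.reshape(-1,1)).reshape(420,560,3)
def proj(c,P):
    return cv2.projectPoints(np.asarray(P,float).reshape(-1,1,3),c['rvec'],c['tvec'],K(c),np.array([c['k1'],0,0,0.]))[0].reshape(-1,2)
def quat(yaw):  # tool down, tool y axis at world angle yaw (mod pi)
    # tool z=-Z, y=(cos,sin,0), x=y x z
    y=np.array([np.cos(yaw),np.sin(yaw),0]);z=np.array([0,0,-1.]);x=np.cross(y,z)
    q=Ro.from_matrix(np.c_[x,y,z]).as_quat(); return q[[3,0,1,2]]
def snap(n,name):
    c=calibration(n); p,d=camera(n); cv2.imwrite(f"pics/{name}.png",p); 
    np.savez(f"{name}.npz",d=d,p=p,**c); return c,p,d
def load(name):
    z=np.load(f"{name}.npz"); c={k:z[k] for k in z.files if k not in 'dp'}
    for k in ['fx','fy','cx','cy','k1']: c[k]=float(c[k])
    return c,z['p'],z['d']
E
python3 - <<'E'
from h import *
s=env.get_state(); c=calibration('wrist')
R=cv2.Rodrigues(c['rvec'])[0]; C=-R.T@c['tvec']
q=s['orientation'];T=Ro.from_quat(q[[1,2,3,0]]).as_matrix()
print('cam in tcp',T.T@(C-s['tcp_pos']));print((T.T@R.T).round(3)); print('tool y',T[:,1],'x',T[:,0])
for n,px in dict(scene=dict(board=(253,243),rack=(368,197),jar=(228,292),mallet=(338,272),knob=(131,238)),side=dict(rack=(248,325),board=(272,205),jar=(227,160),mallet=(190,230),knob=(308,132))).items():
    c=calibration(n); P=cloud(c,np.load(n+'0.npy'))
    for k,(u,v) in px.items(): print(n,k,P[v,u].round(3))
E
```

```text
cam in tcp [ 0.08003724 -0.00036763 -0.07004457]
[[ 0.001 -0.949 -0.315]
 [ 1.     0.001  0.   ]
 [ 0.    -0.315  0.949]]
tool y [ 0.33424269 -0.94248602 -0.00138939] x [ 9.42486870e-01  3.34243155e-01 -1.13186784e-04]
scene board [ 0.572 -0.083  0.049]
scene rack [0.567 0.313 0.067]
scene jar [ 0.736 -0.222  0.1  ]
scene mallet [0.788 0.072 0.08 ]
scene knob [ 0.483 -0.4    0.133]
side rack [0.515 0.388 0.074]
side board [ 0.536 -0.054  0.055]
side jar [ 0.72  -0.201  0.098]
side mallet [0.755 0.109 0.071]
side knob [ 0.464 -0.385  0.12 ]
```

```bash
python3 - <<'E'
from h import *
env.reach([0.58,-0.07,0.32],quat(-np.pi/2)); print(env.get_state()['time'],env.get_state()['qpos'].round(2))
snap('wrist','w1')
E
```

```text
2.525 [ 0.26  0.33 -0.31  1.74  0.11  1.08 -1.66]
```

View pics/w1.png

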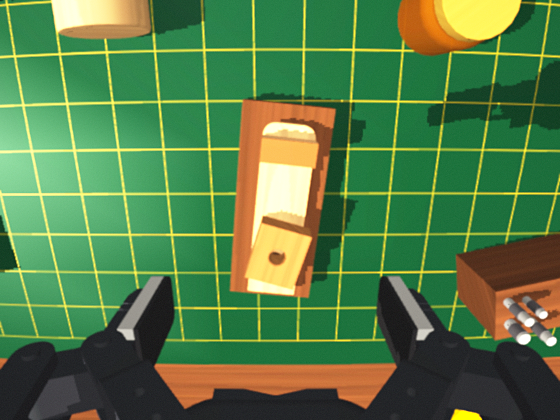

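The wrist view shows the board (285,200) with the jaw lying along it. The rounded tip is at (290,128), the lip at (290,150), and the spacer is rotated with its hole at (277,258). The mallet is at the top left and the jar at the top right.

```bash
python3 - <<'E'
from h import *
c,p,d=load('w1'); P=cloud(c,d)
Z=P[...,2]
reg=np.zeros((420,560),bool); reg[95:305,225:345]=1
print(np.histogram(Z[reg],bins=np.arange(-0.005,0.09,0.005)))
def rect(m,z):
    ct=max(cv2.findContours(m.astype(np.uint8),cv2.RETR_EXTERNAL,cv2.CHAIN_APPROX_NONE)[0],key=cv2.contourArea)
    q=onz(c,ct.reshape(-1,2),z)[:,:2]
    (cx,cy),(w,h),a=cv2.minAreaRect((q*1000).astype(np.float32))
    return cx,cy,w,h,a
hi=reg&(Z>0.066)&(Z<0.082)
n,l,s,ce=cv2.connectedComponentsWithStats(hi.astype(np.uint8))
for i in range(1,n):
    if s[i,4]>200: print('hi',s[i],rect(l==i,.073), np.median(Z[l==i]))
lo=reg&(Z>0.042)&(Z<0.058)
n,l,s,ce=cv2.connectedComponentsWithStats(lo.astype(np.uint8))
for i in range(1,n):
    if s[i,4]>50: print('lo',s[i],rect(l==i,.049),np.median(Z[l==i]))
print('lo+hi edges')
b=reg&(Z>0.024)&(Z<0.040)
print('board',rect(b,.033),np.median(Z[b]))
print('spacer hole',onz(c,[(277,258)],.073))
cv2.imwrite('pics/w1c.png',cv2.resize(p[95:305,225:345],None,fx=2.8,fy=2.8,interpolation=cv2.INTER_CUBIC))
E
```

```text
(array([   1, 8666,   67,   20,   16,   14,   18, 7517,   53,   19, 3589,
        496,  172,  186,  192, 4063,    7,    0]), array([-0.005,  0.   ,  0.005,  0.01 ,  0.015,  0.02 ,  0.025,  0.03 ,
        0.035,  0.04 ,  0.045,  0.05 ,  0.055,  0.06 ,  0.065,  0.07 ,
        0.075,  0.08 ,  0.085]))
hi [ 260  137   58   32 1429] (606.1253662109375, -83.28327941894531, 49.207027435302734, 22.964757919311523, 83.52763366699219) 0.07318019310563051
hi [ 245  221   67   69 2790] (505.5379943847656, -73.61856842041016, 49.63364791870117, 63.353275299072266, 72.97232818603516) 0.07284483595877503
lo [263 122  53  20 700] (622.408935546875, -85.332763671875, 49.478092193603516, 13.921855926513672, 83.34961700439453) 0.04916774320490372
lo [ 252  163   59   87 3025] (543.90087890625, -80.50384521484375, 57.43735885620117, 91.60171508789062, 83.6646728515625) 0.04899462464116111
lo [270 249  16  10  88] (496.40753173828125, -73.95951080322266, 12.394489288330078, 11.98617172241211, 47.57685089111328) 0.050891775062700956
lo [248 278  46  17 379] (455.3959655761719, -66.10617065429688, 49.55008316040039, 14.311206817626953, 77.98606872558594) 0.04888614135751168
lo+hi edges
board (542.392333984375, -74.40089416503906, 89.5868911743164, 210.30404663085938, 84.30294799804688) 0.03299757230136588
spacer hole [[ 0.50299343 -0.07320165  0.073     ]]
```

View pics/w1c.png

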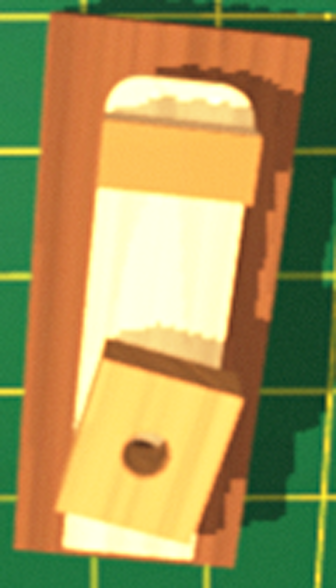

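```bash
python3 - <<'E'
from h import *
D=np.deg2rad
q1=quat(D(-107.0)); q2=quat(D(-96.45))
s0=np.array([.5033,-.0735]); t=np.array([.4897,-.0702])
env.reach([*s0,0.18],q1); t0=env.get_state()['time']; print(t0)
env.movel([*s0,0.123],velocity=.12)
env.grip(0.03,f_grip=30); s=env.get_state(); print(s['opening'],s['force'].round(1),s['tcp_pos'],s['time'])
env.movel([*s0,0.126],velocity=.05)
env.movel([*t,0.126],velocity=.04,rot=q2)
print(env.movel([*t,0.121],velocity=.03,stop_force=6)); s=env.get_state(); print(s['tcp_pos'],s['force'].round(1))
env.grip(0.075)
# square jaw + spacer together
env.movel([*t,0.110],velocity=.06,stop_force=10); print(env.get_state()['tcp_pos'])
env.grip(0.03,f_grip=30); s=env.get_state(); print(s['opening'],s['force'].round(1),s['time'])
env.grip(0.085)
env.movel([*t,0.2],velocity=.25)
env.movel([.57,-.06,0.26],velocity=.3,rot=quat(-np.pi/2))
print(env.get_state()['time'])
snap('wrist','w2')
c,p,d=load('w2');cv2.imwrite('pics/w2c.png',cv2.resize(p[60:340,180:400],None,fx=2.1,fy=2.1))
E
```

```text
3.2583
0.04939401725165227 [-1.1 -0.2  5.8] [ 0.50384197 -0.07356305  0.1238349 ] 4.3083
True
[ 0.49069879 -0.07029796  0.12291206] [1.  0.  2.2]
[ 0.48923793 -0.07014159  0.10934447]
0.04946131608594554 [ 0.1 -1.   0.9] 6.35
7.7917
```

View pics/w2c.png

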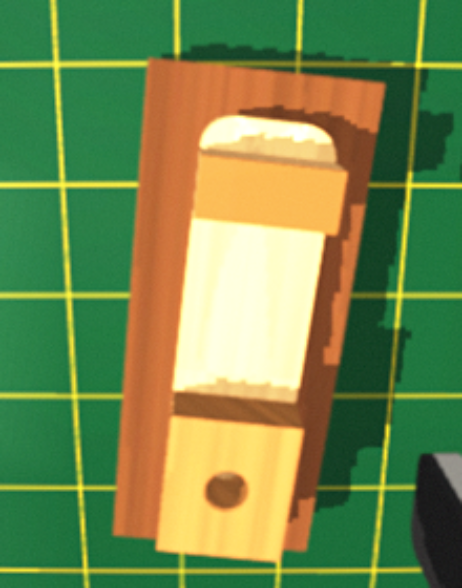

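The spacer now sits square on the jaw, with its hole at about (288,293) in the full frame. Next I'll measure the alignment.

```bash
cat > meas.py <<'E'
from h import *
import sys
def meas(name,reg):
    c,p,d=load(name); P=cloud(c,d); Z=P[...,2]
    r=np.zeros((420,560),bool); r[reg[0]:reg[1],reg[2]:reg[3]]=1
    def rect(m,z):
        ct=max(cv2.findContours(m.astype(np.uint8),cv2.RETR_EXTERNAL,cv2.CHAIN_APPROX_NONE)[0],key=cv2.contourArea)
        q=onz(c,ct.reshape(-1,2),z)[:,:2]
        (cx,cy),(w,h),a=cv2.minAreaRect((q*1000).astype(np.float32)); return np.round([cx,cy,w,h,a],2)
    for lo,hi,z in [(.0705,.08,.073),(.047,.0515,.049),(.031,.036,.033)]:
        m=r&(Z>lo)&(Z<hi)
        n,l,s,_=cv2.connectedComponentsWithStats(m.astype(np.uint8))
        for i in range(1,n):
            if s[i,4]>200: print(z,s[i],rect(l==i,z))
    return c,p,d,P
E
python3 - <<'E'
from meas import *
c,p,d,P=meas('w2',(60,345,180,400))
# spacer hole: dark blob at top plane
g=cv2.cvtColor(p,cv2.COLOR_BGR2GRAY)
m=np.zeros_like(g); m[280:305,275:302]=(g[280:305,275:302]<120)
n,l,s,ce=cv2.connectedComponentsWithStats(m); i=1+np.argmax(s[1:,4]); print(s[i],ce[i],onz(c,[ce[i]],.073))
uv=np.array([[s[i,0]-.5,ce[i][1]],[s[i,0]+s[i,2]-.5,ce[i][1]],[ce[i][0],s[i,1]-.5],[ce[i][0],s[i,1]+s[i,3]-.5]])
print(onz(c,uv,.073))
cv2.imwrite('pics/w2h.png',cv2.resize(p[270:315,265:312],None,fx=10,fy=10,interpolation=cv2.INTER_CUBIC))
E
```

```text
0.073 [ 273  134   72   38 2149] [605.93 -83.38  49.48  22.54  83.74]
0.073 [ 255  256   69   72 3680] [491.16 -70.56  49.53  62.68  83.46]
0.049 [276 116  64  22 962] [622.7  -85.33  49.17  12.65  83.72]
0.049 [ 263  162   71   91 4878] [555.39 -77.71  49.47  73.32  83.76]
0.033 [  234    87   130   236 10707] [542.04 -74.5   90.05 210.75  84.26]
[278 287  18  15 204] [286.67156863 293.63235294] [[ 0.49036769 -0.06934069  0.073     ]]
[[ 0.49036274 -0.0618293   0.073     ]
 [ 0.4903657  -0.07657339  0.073     ]
 [ 0.49706158 -0.06925896  0.073     ]
 [ 0.4828537  -0.06943305  0.073     ]]
```

View pics/w2h.png

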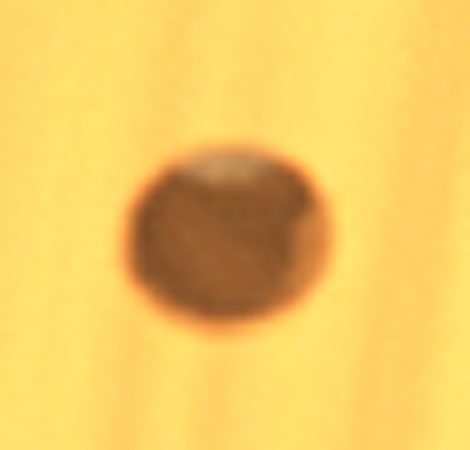

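The spacer is on the jaw hole to within about 1 mm: the jaw hole comes out at (489.6,-70.6) mm and the spacer at (490,-70.5) mm. The rack is next.

```bash
python3 - <<'E'
from h import *
env.reach([0.59,0.33,0.30],quat(-np.pi/2)); print(env.get_state()['time'],env.get_state()['qpos'].round(2))
snap('wrist','w3')
E
```

```text
9.3 [-0.31  0.52 -0.43  1.53  0.23  1.14 -2.35]
```

View pics/w3.png

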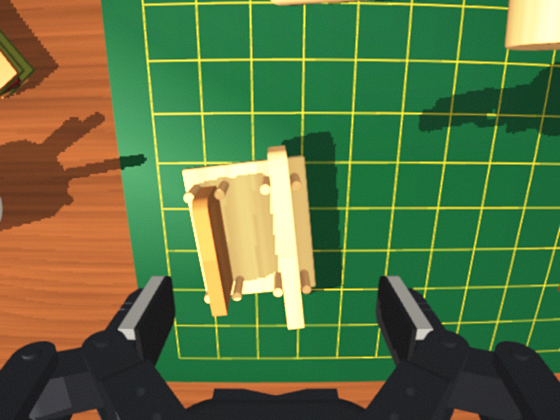

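There are two standing slabs: the pale long one, with its top edge from (275,150) to (297,325), and the brown short one from (200,195) to (220,312). The pale 180 mm board without a rounded-end profile fits the upper jaw, and the brown one is the former. I'll confirm this in a crop and find the hole end.

```bash
python3 - <<'E'
from h import *
c,p,d=load('w3'); P=cloud(c,d); Z=P[...,2]
r=np.zeros((420,560),bool); r[130:340,180:325]=1
for lo,hi,z in [(.059,.067,.063),(.070,.08,.075),(.009,.0165,.013)]:
    m=(r&(Z>lo)&(Z<hi)).astype(np.uint8)
    n,l,s,_=cv2.connectedComponentsWithStats(m)
    for i in range(1,n):
        if s[i,4]>150:
            ct=max(cv2.findContours((l==i).astype(np.uint8),0,1)[0],key=cv2.contourArea)
            q=onz(c,ct.reshape(-1,2),z)[:,:2]
            print(z,s[i],np.round(np.hstack(cv2.minAreaRect((q*1000).astype(np.float32))),2),np.median(Z[l==i]))
ps=cv2.imread('pics/side0.png');pc=cv2.imread('pics/scene0.png')
a=cv2.resize(ps[285:355,205:295],None,fx=4.4,fy=4.4,interpolation=cv2.INTER_CUBIC)
b=cv2.resize(pc[160:230,330:405],None,fx=4.4,fy=4.4,interpolation=cv2.INTER_CUBIC)
cv2.imwrite('pics/rk.png',np.hstack([a,b]))
E
```

```text
0.063 [ 268  155   36  174 2930] [528.15 315.97 178.45  16.61   5.95] 0.06291370120709097
0.063 [192 196  37 112 264] [522.2  387.46 116.67  15.85   6.58] 0.06325224932145374
0.075 [ 192  201   36  115 1879] [521.21 386.97 115.83  15.51   6.16] 0.07483974648696123
0.013 [ 287  157   28  130 1831] [532.37 298.84 148.84  18.46   5.87] 0.012860068799809554
0.013 [ 183  160   99  135 6760] [524.46 369.65 149.42  88.25   6.5 ] 0.012926917487368544
```

View pics/rk.png

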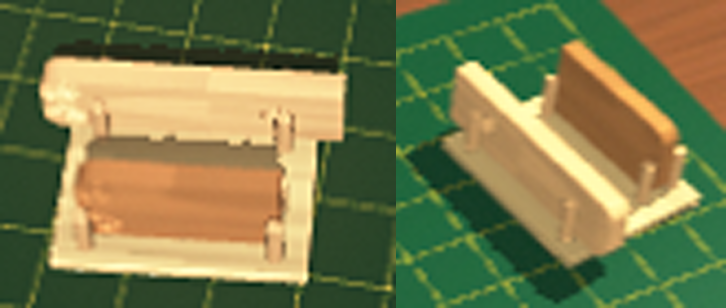

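The crop confirms it. The pale board has its rounded tip at the +x end (left in the side view), so the hole is at the -x end, behind the dowel. I'll pick it, stand it on the mat and topple it.

```bash
python3 - <<'E'
from h import *
D=np.deg2rad
q1=quat(D(-84.05)); q2=quat(D(-96.25))
g=np.array([.5282,.3160])
env.grip(0.055)
env.reach([*g,0.16],q1)
env.movel([*g,0.108],velocity=.12,stop_force=15); print(env.get_state()['tcp_pos'])
env.grip(0.005,f_grip=60); s=env.get_state(); print(s['opening'],s['force'].round(1),s['time'])
z=s['tcp_pos'][2]
env.movel([*g,z+.065],velocity=.15); print(env.get_state()['opening'],env.get_state()['force'].round(1))
m=np.array([.55,.11])
env.movel([*m,z+.03],velocity=.25,rot=q2)
print(env.movel([*m,z-.014],velocity=.06,stop_force=6)); s=env.get_state(); print(s['tcp_pos']-[0,0,z],s['force'].round(1),s['time'])
np.save('zz.npy',[z])
snap('wrist','w4')
E
```

```text
[0.52880825 0.31646449 0.10866547]
0.014953902261877415 [-0.3  0.   6.2] 11.4333
0.014684188813483616 [-0.4  0.3 -1. ]
True
[ 0.54936932  0.11004463 -0.01030097] [-1.7 -0.5  6.9] 13.6583
```

View pics/w4.png

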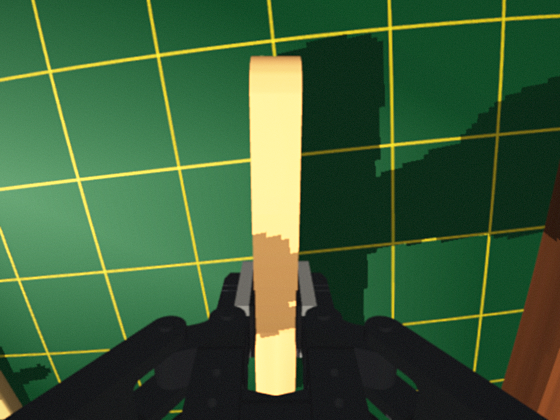

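The jaw is held upright on the mat, with its tip at (275,58). Contact came at 10.3 mm below the rack height, as expected. I'll release it and topple it.

```bash
python3 - <<'E'
from h import *
D=np.deg2rad
z=np.load('zz.npy')[0]
s=env.get_state(); m=s['tcp_pos'][:2]; dr=np.array([np.sin(D(6.25)),np.cos(D(6.25))])
env.grip(0.085)
env.movel([*m,0.105],velocity=.1)
e=m+dr*.062
r=env.movel([*e,0.105],velocity=.12); s=env.get_state(); print(r,s['force'].round(1),s['tcp_pos'],s['time'])
env.movel([*(e-dr*.01),0.19],velocity=.25)
env.movel([.585,.125,.25],velocity=.25,rot=quat(-np.pi/2)); print(env.get_state()['time'])
snap('wrist','w5')
E
```

```text
False [-0.2 -0.4 -0.3] [0.55594673 0.17100949 0.10472635] 15.3083
16.2583
```

View pics/w5.png

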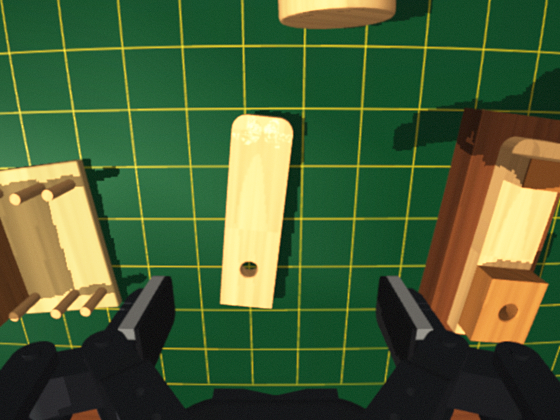

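The jaw now lies flat, with its rounded tip at (263,120) and its hole at (249,269) towards the foot. The lower jaw points the same way.

```bash
python3 - <<'E'
from h import *
c,p,d=load('w5'); P=cloud(c,d); Z=P[...,2]
m=((Z>.014)&(Z<.024)).astype(np.uint8); m[:100]=0;m[320:]=0;m[:,:200]=0;m[:,310:]=0
ct=max(cv2.findContours(m,0,1)[0],key=cv2.contourArea)
q=onz(c,ct.reshape(-1,2),.019)[:,:2]
print(np.round(np.hstack(cv2.minAreaRect((q*1000).astype(np.float32))),2))
g=cv2.cvtColor(p,cv2.COLOR_BGR2GRAY); h=np.zeros_like(g); h[258:280,238:260]=g[258:280,238:260]<130
n,l,s,ce=cv2.connectedComponentsWithStats(h); i=1+np.argmax(s[1:,4]); print(s[i],ce[i],onz(c,[ce[i]],.019))
E
```

```text
[553.76 142.87  50.23 180.43  83.72]
[240 262  17  14 193] [248.23316062 268.49222798] [[0.50480756 0.14912028 0.019     ]]
```

```bash
python3 - <<'E'
from h import *
D=np.deg2rad
q=quat(D(-96.27)); g=np.array([.5538,.1429]); t=np.array([.5394,-.0760])
env.reach([*g,0.13],q)
env.movel([*g,0.078],velocity=.12,stop_force=12); print(env.get_state()['tcp_pos'])
env.grip(0.03,f_grip=50); s=env.get_state(); print(s['opening'],s['force'].round(1),s['tcp_pos'],s['time'])
z=s['tcp_pos'][2]; off=s['tcp_pos'][:2]-g
env.movel([*g,z+.10],velocity=.2); print(env.get_state()['opening'])
env.movel([*t,z+.085],velocity=.22,rot=q)
print(env.movel([*t,z+.066],velocity=.04,stop_force=5)); s=env.get_state(); print(s['tcp_pos']-[0,0,z],s['force'].round(1))
env.grip(0.075)
env.movel([*t,z+.12],velocity=.25)
env.movel([.575,-.06,0.28],velocity=.3,rot=quat(-np.pi/2)); print(env.get_state()['time'])
snap('wrist','w6')
E
```

```text
[0.55456026 0.14298531 0.07880316]
0.04847397025600655 [-0.8 -0.8  5.4] [0.55439961 0.14309668 0.07907807] 17.8833
0.04851419951720526
True
[ 0.53959521 -0.07522818  0.06944753] [0.3 1.  3. ]
21.2833
```

View pics/w6.png

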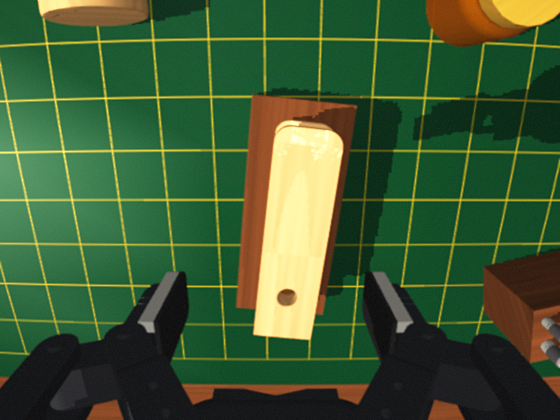

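The upper jaw lies on the stack, with its tip at (310,127) and its hole at (287,297). I'll measure it.

```bash
python3 - <<'E'
from h import *
c,p,d=load('w6'); P=cloud(c,d); Z=P[...,2]
m=((Z>.0855)&(Z<.094)).astype(np.uint8); m[:100]=0;m[350:]=0;m[:,:225]=0;m[:,360:]=0
ct=max(cv2.findContours(m,0,1)[0],key=cv2.contourArea)
q=onz(c,ct.reshape(-1,2),.089)[:,:2]
r=cv2.minAreaRect((q*1000).astype(np.float32)); print(np.round(np.hstack(r),2), np.median(Z[m>0]))
g=cv2.cvtColor(p,cv2.COLOR_BGR2GRAY); h=np.zeros_like(g); h[284:312,273:301]=g[284:312,273:301]<140
n,l,s,ce=cv2.connectedComponentsWithStats(h); i=1+np.argmax(s[1:,4]); print(s[i],ce[i],onz(c,[ce[i]],.089))
# plane tilt
pts=P[m>0]; A=np.c_[pts[:,:2],np.ones(len(pts))]; print(np.linalg.lstsq(A,pts[:,2],rcond=None)[0])
# lower jaw tip visible strip
m=((Z>.047)&(Z<.0515)).astype(np.uint8); m[:100]=0;m[350:]=0;m[:,:225]=0;m[:,360:]=0
print(cv2.connectedComponentsWithStats(m)[2])
cv2.imwrite('pics/w6h.png',np.hstack([cv2.resize(p[275:320,263:310],(470,450),interpolation=cv2.INTER_CUBIC),cv2.resize(p[110:155,260:360],(320,144),interpolation=cv2.INTER_CUBIC).copy() if 0 else np.zeros((450,10,3),np.uint8)]))
E
```

```text
[538.98 -75.44  49.54 179.91  83.8 ] 0.08898966822243282
[277 289  18  16 223] [285.78026906 296.76681614] [[ 0.4898786  -0.06890407  0.089     ]]
[ 0.00064964 -0.0003769   0.08859606]
[[     0      0    560    420 234997]
 [   276    121     56     13    203]]
```

View pics/w6h.png

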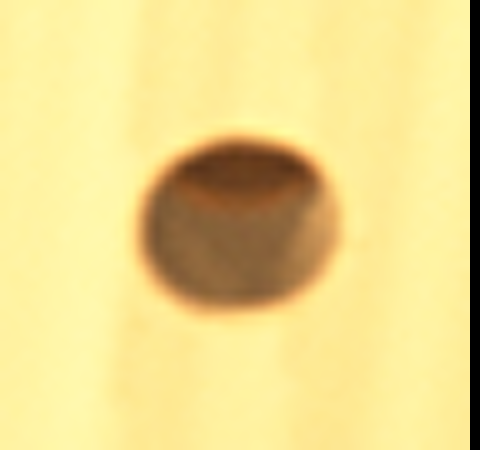

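The upper jaw hole is at about (489.3,-70.0) mm, so all three holes agree within about 1 mm, and the jaw is flat at z=0.089. The bolt is next.

```bash
python3 - <<'E'
from h import *
env.reach([0.50,-0.38,0.30],quat(-np.pi/2)); print(env.get_state()['time'])
snap('wrist','w7')
E
```

```text
22.5833
```

View pics/w7.png

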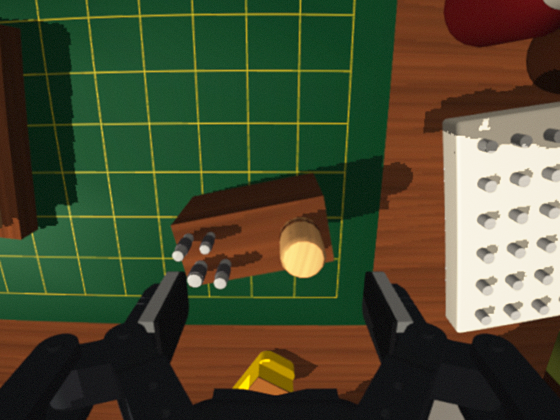

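The block shows four punches at left, around (180-222, 242-275), and the wooden knob at (301,250). The knob is the only wooden one on the block, so it is the bolt.

```bash
python3 - <<'E'
from h import *
c,p,d=load('w7'); P=cloud(c,d); Z=P[...,2]
b=np.zeros((420,560),bool); b[160:310,165:350]=1
for lo,hi,z in [(.1345,.145,.137),(.086,.0925,.089)]:
    m=(b&(Z>lo)&(Z<hi)).astype(np.uint8)
    ct=max(cv2.findContours(m,0,1)[0],key=cv2.contourArea)
    q=(onz(c,ct.reshape(-1,2),z)[:,:2]*1000).astype(np.float32)
    print(z,m.sum(),np.round(np.hstack(cv2.minAreaRect(q)),1),cv2.minEnclosingCircle(q))
m=b&(Z>.095)&(P[...,1]<-.36); print(np.percentile(Z[m],[50,95,99,100]))
kn=P[b&(Z>.1)&(Z<.13)&(P[...,1]<-.36)]; print(kn[:,:2].min(0),kn[:,:2].max(0))
for lo in (.105,.115,.122,.128,.133):
    k=P[b&(Z>lo)&(Z<lo+.006)&(P[...,1]<-.36)]; print(lo,k[:,0].min(),k[:,0].max(),k[:,1].min(),k[:,1].max(),len(k))
cv2.imwrite('pics/w7c.png',cv2.resize(p[205:295,260:345],None,fx=6,fy=6,interpolation=cv2.INTER_CUBIC))
E
```

```text
0.137 1168 [ 4.66e+02 -3.98e+02  2.94e+01  2.88e+01  2.00e-01] ((465.9454650878906, -398.07525634765625), 15.177201271057129)
0.089 6978 [ 457.  -358.7   61.5  129.8   11.9] ((456.6634826660156, -359.2264709472656), 70.89982604980469)
[0.13575531 0.3697209  0.3697209  0.3697209 ]
[ 0.46337963 -0.41414342] [ 0.48207548 -0.38171927]
0.105 0.46384249237440384 0.4817032573597666 -0.4123546189332482 -0.3817683844172229 113
0.115 0.4673987710726024 0.4815955380025378 -0.4127495410043038 -0.382385711442959 107
0.122 0.4667259841124049 0.4816125404691925 -0.4127304818755763 -0.3822801824380797 128
0.128 0.45152765754226276 0.4815902233388104 -0.41464751875665234 -0.38224843277698817 295
0.133 0.45017798210376436 0.4809471962670395 -0.4135227427037427 -0.38292911962197596 1279
```

View pics/w7c.png

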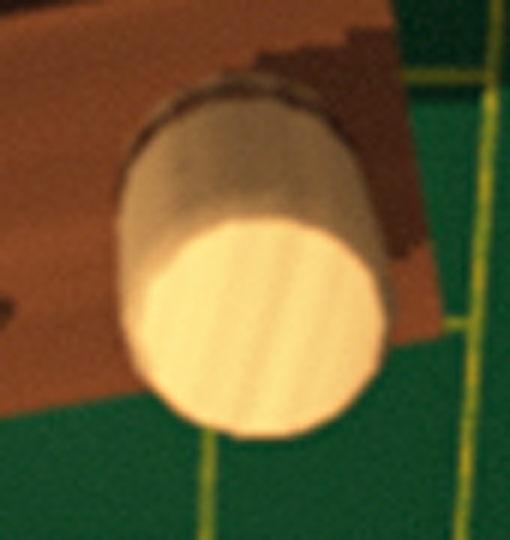

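The knob disc and the block geometry agree on the bolt axis: (465.4,-398.0) mm.

```bash
python3 - <<'E'
from h import *
q=quat(-np.pi/2); g=np.array([.4654,-.3980]); t=np.array([.4896,-.0703])
env.grip(0.06)
env.reach([*g,0.22],q)
print(env.movel([*g,0.167],velocity=.1,stop_force=12)); 
env.grip(0.02,f_grip=60); s=env.get_state(); print(s['opening'],s['force'].round(1),s['torque'].round(2),s['tcp_pos'],s['time'])
z=s['tcp_pos'][2]; np.save('zz.npy',[z])
env.movel([*g,z+.132],velocity=.15); s=env.get_state(); print(s['opening'],s['force'].round(1))
env.movel([*t,z+.132],velocity=.25)
env.movel([*t,z+.095],velocity=.1); s=env.get_state(); print(s['tcp_pos'],s['time'])
snap('wrist','w8');snap('side','s8');snap('scene','c8')
c,p,d=load('s8'); a=cv2.resize(p[120:230,220:330],None,fx=3.5,fy=3.5)
c,p,d=load('c8'); b=cv2.resize(p[170:280,200:310],None,fx=3.5,fy=3.5)
cv2.imwrite('pics/x8.png',np.hstack([a,b]))
E
```

```text
False
0.0326535452377593 [0.  0.6 6.3] [ 0.14  0.1  -0.03] [ 0.46593317 -0.39833323  0.16802026] 24.425
0.032837690350859636 [-0.7  1.  -2.1]
[ 0.48966011 -0.07061561  0.26297309] 27.4417
```

View pics/w8.png

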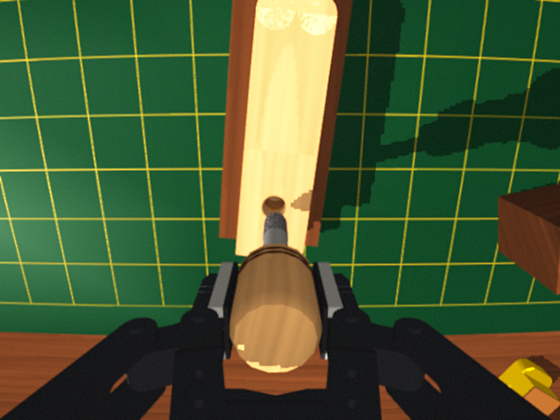

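View pics/x8.png

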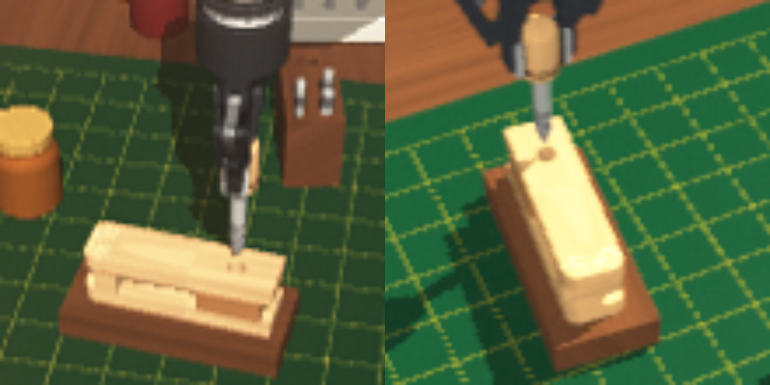

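The bolt hangs straight in the gripper. In the wrist view its nose is at (274,214), just above the hole at (273,205). I'll cross-check the nose and hole positions.

```bash
python3 - <<'E'
from h import *
c,p,d=load('w8')
cv2.imwrite('pics/w8c.png',cv2.resize(p[180:260,235:315],None,fx=7,fy=7,interpolation=cv2.INTER_CUBIC))
nz=.089-.080+.095
print('nose',onz(c,[(274,213)],nz),'hole',onz(c,[(273.5,204.5)],.089))
print('proj of expected nose',proj(c,[[.4892,-.0703,nz]]),'expected hole',proj(c,[[.4896,-.0703,.089]]))
E
```

```text
nose [[ 0.48982069 -0.06992463  0.104     ]] hole [[ 0.49101521 -0.06952179  0.089     ]]
proj of expected nose [[274.55631692 213.86770569]] expected hole [[274.59099067 206.38455987]]
```

View pics/w8c.png

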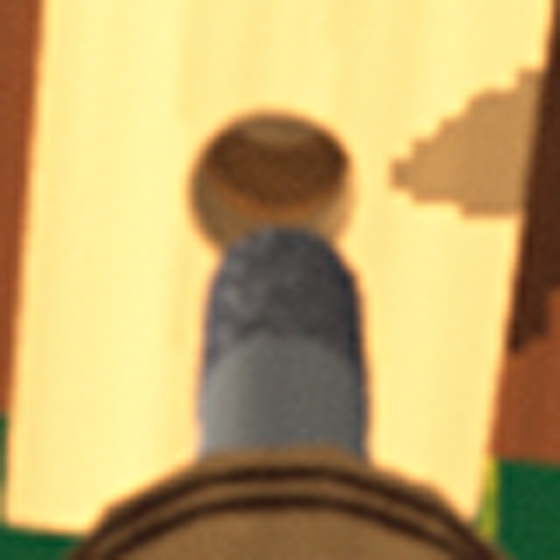

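The nose sits about 1 mm off towards -x and -y. I'll nudge it by (+1,+1) mm and insert with a force guard.

```bash
python3 - <<'E'
from h import *
z=np.load('zz.npy')[0]; t=np.array([.4902,-.0695])
env.movel([*t,z+.088],velocity=.05)
for dz in (.06,.03,.008,-.004):
    r=env.movel([*t,z+dz],velocity=.06 if dz>0 else .03,stop_force=14); s=env.get_state()
    print(dz,r,(s['tcp_pos']-[0,0,z]).round(4),s['force'].round(1),s['torque'].round(2),s['opening'],s['time'])
    if r: break
snap('scene','c9');snap('side','s9')
E
```

```text
0.06 False [ 0.4902 -0.0694  0.0598] [-0.5  0.  -2. ] [ 0.01 -0.04  0.  ] 0.0325403022874878 28.5
0.03 False [ 0.49   -0.0694  0.0298] [ 0.6  0.6 -1.6] [-0.01 -0.01 -0.01] 0.03244460327859141 29.15
0.008 False [ 0.49   -0.0694  0.0076] [-1.2  0.1 -1.7] [ 0.02 -0.03  0.  ] 0.032909820719299925 29.6667
-0.004 True [ 0.4905 -0.0695 -0.    ] [-1.4  0.5  8. ] [0.04 0.42 0.05] 0.03306290271459984 30.0167
```

The bolt went down freely and seated exactly at the expected height (dz=0). I'll release, retreat and check.

```bash
python3 - <<'E'
from h import *
s=env.get_state(); x,y,z=s['tcp_pos']
env.grip(0.085)
env.movel([x,y,z+.12],velocity=.2)
env.movel([.575,-.06,.32],velocity=.25); print(env.get_state()['time'])
snap('wrist','w10');snap('side','s10');snap('scene','c10')
c,p,d=load('s10'); a=cv2.resize(p[150:240,225:315],None,fx=4,fy=4)
c,p,d=load('c10'); b=cv2.resize(p[185:275,210:300],None,fx=4,fy=4)
cv2.imwrite('pics/x10.png',np.hstack([a,b]))
c,p,d=load('w10'); P=cloud(c,d); Z=P[...,2]
R=np.zeros((420,560),bool); R[80:350,215:370]=1
for lo,hi,zz in [(.134,.142,.137),(.086,.0935,.089)]:
    m=(R&(Z>lo)&(Z<hi)).astype(np.uint8)
    ct=max(cv2.findContours(m,0,1)[0],key=cv2.contourArea)
    q=(onz(c,ct.reshape(-1,2),zz)[:,:2]*1000).astype(np.float32)
    pp=P[m>0]; A=np.c_[pp[:,:2]-pp[:,:2].mean(0),np.ones(len(pp))]
    print(zz,m.sum(),np.round(np.hstack(cv2.minAreaRect(q)),1),cv2.minEnclosingCircle(q),'plane',np.linalg.lstsq(A,pp[:,2],rcond=None)[0].round(4))
E
```

```text
31.9417
0.137 916 [491.1 -69.8  30.1  29.4  40.3] ((490.6068420410156, -69.7060546875), 15.648964881896973) plane [-0.031  -0.007   0.1368]
0.089 8551 [537.3 -75.   49.3 180.3  83.6] ((536.510498046875, -75.69530487060547), 91.89942932128906) plane [ 0.0016 -0.0002  0.089 ]
```

View pics/x10.png

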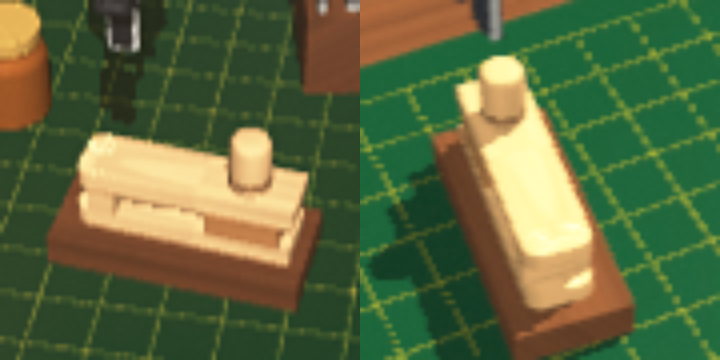

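View pics/w10.png

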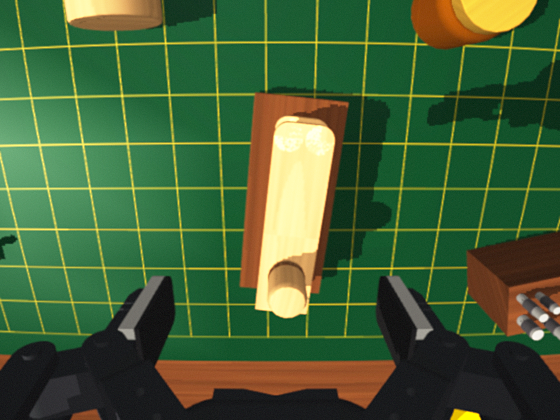

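The knob sits on the upper jaw, with its top at z=0.137 and a tilt of about 0.03 rad. The stack is closed and square, and the gripper is clear. Handing in.

```bash
python3 - <<'E'
from h import *
env.dwell(0.5); print(env.get_state()['time']); print(job.job_done())
E
```

```text
32.5917
the job is handed in; nothing more can be done
None
```

The clamp is assembled on the board and I handed it in at about 32.6 s of the 69 s allowed; no verdict was reported. I squared the spacer on the lower jaw and took the upper jaw from the rack. I stood it on the mat, toppled it flat and laid it on the stack. Then I pushed the bolt down through all three parts until the knob was seated.

**Last checks:**
- **Height and tilt:** the knob top is at z = 0.137 and the upper jaw's top at z = 0.089, as they should be. The knob tilts about 0.03 rad.
- **Hole alignment before the bolt:** all three holes were in line to about 1 mm.
- **Jaw direction:** the upper jaw lies within 0.3° of the angle measured for the lower jaw, with its tip over the lip.
- **Bystanders:** the robot never came near the mallet, jar or former. I did not measure their positions at the end.

**One disagreement:** the final view puts the knob about 3 mm from the computed upper-jaw hole. The shank has only 1.5 mm of play in that hole, so I put this down to measurement error. It is still within the 6 mm limit.

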